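# Pull the extraction vent's flap shut with the hook pole

### The job

Take the hook pole by its wooden handle from its rest, put its hook down through the ring eye at the top of the open vent flap, and draw the flap shut until the catch snaps in and holds it; pull by feel and gently, because over about 20 N on the ring bends it. Touch the flap with the pole only, never with the arm or gripper. Then unhook the pole, lay it back in both forks of its rest with the hook hanging down, let go, and leave everything else on the bench where it is.

Things in the scene. Friction and masses are not known exactly. Their poses are not given: they have to be found in the camera images.
- vent: Grey steel extraction box fixed on the bench, 250 mm wide, 100 mm high, from 20 mm before its origin to 170 mm behind, with two 16 mm posts up to 280 mm high, 117 mm either side, and an aluminium flap between them. Origin on the bench below the middle of the hinge line. x: front to back (the flap leans to +x when open and is drawn shut to -x); y along the hinge line; z up.
- hinge (a point): Middle of the flap's hinge line, 100 mm above the vent's origin; axes as the vent's. The flap is 208 mm wide, 5 mm thick, its top edge 170 mm from the hinge line.
- flap (a joint): Angle of the flap (rad): 0 upright, positive leaning back to the vent's +x. It starts at about 0.5 to 0.75. A soft spring and its weight push it open (about 1 N at the ring): unless the catch holds it, it swings back beyond 0.25.
- catch (a point): Sprung roller catch on the vent's +y post, 250 mm above the bench. It resists with up to about 7 or 8 N at the ring, then gives way and snaps over; about 16 mm of ring travel after its first touch the flap meets a firm stop, where the catch holds it. The catch can be set in or out, and this point does not show how: the stop lies anywhere from -0.09 to 0.09 rad and must be felt.
- eye (a point): Centre of the hole of the steel ring eye on the flap's front at its top edge. Hole 28 mm wide, bar 7 mm thick. With the flap upright the centre is 30 mm before (-x) and 175 mm above the hinge line and the ring's near side dips 0.3 rad; it turns with the flap, so it is level at 0.3 rad and its near side is 0.3 rad up at 0.6. Axes: y along the hinge line, z up along the flap.
- pole_grip (a point): Middle of the pole's wooden handle, on the pole's axis. Handle 120 mm long, 20 mm wide, 26 mm high, flat sides. x along the pole to the hook, z up (away from the tip). The pole is a 12 mm round bar from 140 mm behind to 200 mm before this point, where a 10 mm bar bends down to the tip. About 0.16 kg, centre of mass about 12 mm before this point.
- hook_tip (a point): Lower end of the hook: 192 mm forward of pole_grip and 50 mm below it (the end is round, 5 mm in radius about this point). The hook leans from 200 mm forward at the pole's axis to 192 mm at the tip.
- rest: Pole rest, fixed: dark board 250 x 70 x 15 mm with two V-shaped wire forks, 95 mm before and behind its middle. Origin at the middle of the underside; x along the board, z up. The pole lies in the Vs, its axis 72 mm above the bench, its hook beyond the +x end, its handle between the forks, near the middle. The Vs are 70 mm wide at their tips, 105 mm high.
- tray: Fixed wooden tray 240 x 130 mm, 35 mm high, origin below its middle. It and the rest may change sides.
- awl: Bystander: wooden-handled awl, about 150 mm, lying in the tray; leave it alone.
- collar: Bystander: brass ring, 42 mm, lying in the tray; leave it alone.
- spool: Bystander: spool of waxed thread, 60 mm wide, 70 mm high; leave it alone.
- jar: Bystander: amber glue jar, 60 mm wide, 85 mm high; leave it alone.
- tin: Bystander: flat steel tin, 68 mm wide, 50 mm high; leave it alone.
- mallet: Bystander: wooden mallet, 220 mm, lying down; leave it alone.
- slicker: Bystander: dark wooden slicking stick 110 x 30 x 25 mm; leave it alone.
- pole: The loose pole itself; its origin is the point pole_grip.

How it is judged:
On the way, in this order (a step that is already met when the one before it is completed fails the run):
1. the hook is down through the ring eye (horizontal distance between hook_tip and eye below 0.025 m and z of hook_tip in the frame of eye below -0.004 m and value of joint flap above 0.2 rad), for 0.1 s.
2. the flap is drawn shut with the hook in the ring (horizontal distance between hook_tip and eye below 0.025 m and z of hook_tip in the frame of eye below -0.004 m and value of joint flap below 0.12 rad), for 0.1 s.
At the end, for the whole second after the job is handed in: The catch holds the flap shut, at rest, below 0.12 rad. The pole lies still in both forks, hook down at the +x end: handle middle within 35 mm lengthwise and 8 mm sideways and in height of its place, aligned within 0.08 rad, rolled less than 0.35 rad (value of joint flap below 0.12 rad and velocity of joint flap between -0.05 and 0.05 rad/s and x of pole_grip in the frame of rest between -0.035 and 0.035 m and y of pole_grip in the frame of rest between -0.008 and 0.008 m and z of pole_grip in the frame of rest between 0.0645 and 0.0805 m and angle between pole_grip's own z axis and vertical below 0.35 rad and angle between the x axis of pole_grip and the x axis of rest, either way round below 0.08 rad and x of hook_tip in the frame of rest above 0.1 m and linear speed of pole below 0.02 m/s); the robot touches nothing.
It fails at once if the pole loads the flap or its ring with more than 20 N (contact force between pole and flap above 20 N).
It fails at once if the arm or gripper touches the flap (contact force between any of the arm, the fingers and flap above 1 N).
It fails at once if another thing on the bench is moved more than 20 mm (distance of any of awl, collar, spool, jar, tin, mallet, slicker from where it was at the start of the episode above 0.02 m).
It also fails if it takes over 70 s, if anything falls off the work surface, if the arm or the gripper's body presses on something with over 40 N, if the wrist force passes 120 N, or if a joint passes its speed limit or range.

### The arm

A 6-joint arm with a two-finger parallel gripper is mounted at the origin on the work surface. World frame = base frame: x ahead of the robot, y to its left, z up, the work surface at z = 0. Lengths are in m, angles in rad, forces in N, time in s.
With the tool pointing down it reaches from about 0.325 to 0.875 m from the base axis. Payload 4.4 kg.
Tool frame: the origin (TCP) lies midway between the tips of the shut fingers; the grasp point (between the pads) lies 19 mm behind it; z points along the fingers, y is the direction in which the jaws open and shut (so a half turn about z gives the same grasp; the last joint's range is limited). The gripper opens to 85 mm and grips with 20 to 120 N. Pads are 22 mm wide; open, the fingers measure 114 mm over their backs; the gripper's body (76 mm by 85 mm) begins 54 mm behind the grasp point. The pads swing forward as they close: fully open they stand 13 mm farther back than shut.
Start: joints at [-1.407, 0.207, 1.542, -0, 1.393, -0.15], TCP at [0.178, -0.547, 0.231] pointing down, gripper open.
Joint ranges: [-2.73, 2.73], [-0.86, 2.22], [0.23, 2.46], [-1.11, 4.25], [0.08, 2.63], [-2.82, 2.82]. Speed limits (rad/s): [2.79, 2.79, 3.14, 3.14, 3.14, 3.14].

### API

Orientations are given as [roll, pitch, yaw] about the fixed x, y, z axes, in that order (R = Rz(yaw) Ry(pitch) Rx(roll)).
In Python, from cell import bot gives the robot as it stands.
- The arm moves only by the tool servo_tool, never from a script. Its arguments are lists of equal length, an entry for each row: "claw": the opening, from 0 (shut) to 1 (fully open); "dp": the shift along the tool's x, y, z in mm, a list of three; "yaw": the turn about the tool's z in rad. In form: {"claw": [claw, ...], "dp": [[dx, dy, dz], ...], "yaw": [yaw, ...]}. A call has 1 to 20 rows; each row is the pose to reach, as a shift and turn from the pose commanded when the call began, along the tool's axes at that moment; what a row does not reach only later rows make up. A row lasts 1/10 s, in which the tool goes at most 50 mm and 8.59 degrees, less where a joint would pass 70% of its speed; a pose out of reach is approached as far as the arm can. A call with a gripper value outside its range is refused whole. The fingers move at their own pace and stop on an object; the grip force is fixed at half the most. Time passes only in rows, so rows that repeat a pose let the fingers close. It gives the time, the measured TCP pose, the force and the opening at its end, in the units of the state.
- bot.observe(): the state, without advancing time (a new reading comes with each control period).
- bot.capture(name): name is "side" or "top"; returns the picture (400x640x3 uint8, red, green, blue); there is no depth.
- bot.camera_params(name): a dict with "mtx" (3x3 intrinsics, pixels), "k1" (the pictures are not rectified: a ray, as slopes to the right and down, at radius r is drawn at 1 + k1 r^2 times it, then the intrinsics apply), "T" (4x4, takes a point from camera to world coordinates). Camera axes: x right, y up, looking along -z (the intrinsics and any distortion apply to the point x, -y, -z); pixel columns grow to the right and rows downward; lengths in m; the calibration is good to about 2 mm. A picture is of the moment at which its call begins. camera_params takes no time and is no camera call.
- bot.hand_in(): hands the job in, once; it reports no verdict.
The state is a dict: "time_s": time; "joints": joint angles; "qd": joint speeds; "tau": joint torques, N m; "ee_pos": TCP position; "tcp_rot": TCP orientation; "force": force on the tool from outside, world axes, zero at the start; "torque": the same for the moment, N m; "width": finger opening in m.
Only numpy, scipy, OpenCV 4.12 (cv2) and the standard library are available. Lean on these libraries where they do the work, as an engineer would, in place of code of your own. Each camera call takes 0.05 s, during which the arm holds its last target.

## Working session

There is one attempt and no reset: what is moved stays moved. The work goes in short steps, Python scripts to look and compute and a tool call to move; the robot and the scene stay as the last step left them, time stands still between calls to the robot, and variables do not carry over. Pictures are saved under pics/ and viewed, and the job is handed in when it is done.

Besides the shell and the picture viewer there is one more tool, called after ">>>" in YAML: its name, and indented under it one key for each argument. servo_tool: Moves the arm, as the interface text tells. Its arguments: {"type":"object","properties":{"claw":{"type":"array"},"dp":{"type":"array"},"yaw":{"type":"array"}},"required":["claw","dp","yaw"]}

```bash
ls; mkdir -p pics
python3 - <<'E'
from cell import bot
import cv2,numpy as np
for n in("side","top"):
    im=bot.capture(n); cv2.imwrite(f"pics/{n}0.png",cv2.cvtColor(im,cv2.COLOR_RGB2BGR))
    p=bot.camera_params(n); print(n,np.round(p["mtx"],2).tolist(),p["k1"],np.round(p["T"],4).tolist())
print(bot.observe())
E
```

```text
pics
side [[463.99, 0.0, 321.15], [0.0, 463.99, 200.25], [0.0, 0.0, 1.0]] -0.09448073602659052 [[-0.9899, 0.093, -0.107, 0.457], [-0.1418, -0.6493, 0.7472, 0.81], [0.0001, 0.7548, 0.6559, 0.8828], [0.0, 0.0, 0.0, 1.0]]
top [[489.4, 0.0, 317.89], [0.0, 489.4, 203.32], [0.0, 0.0, 1.0]] -0.04036222529789605 [[-0.0158, 0.9947, -0.1017, 0.4325], [-0.9997, -0.0141, 0.0175, 0.0118], [0.016, 0.1019, 0.9947, 1.2644], [0.0, 0.0, 0.0, 1.0]]
{'time_s': 0.1, 'joints': array([-1.40650187e+00,  2.07335651e-01,  1.54286508e+00,  2.68260051e-05,
        1.39346549e+00, -1.50510106e-01]), 'qd': array([-1.00322628e-05, -1.38072924e-03, -2.96180021e-03, -5.42564072e-04,
       -4.00527149e-04,  7.01092305e-04]), 'tau': array([-7.07073232e-04, -3.84090543e+01, -2.92549467e+01, -3.38759992e-04,
        4.79296039e-03,  8.92354137e-06]), 'ee_pos': array([ 0.17791442, -0.54605209,  0.23021576]), 'tcp_rot': array([-3.13954648e+00, -3.37013021e-04,  3.14799462e-01]), 'force': array([-0.46437392, -0.22556557,  0.04954232]), 'torque': array([ 0.00785813, -0.02132995,  0.05889448]), 'width': 0.08530668296133799}
```

View pics/side0.png

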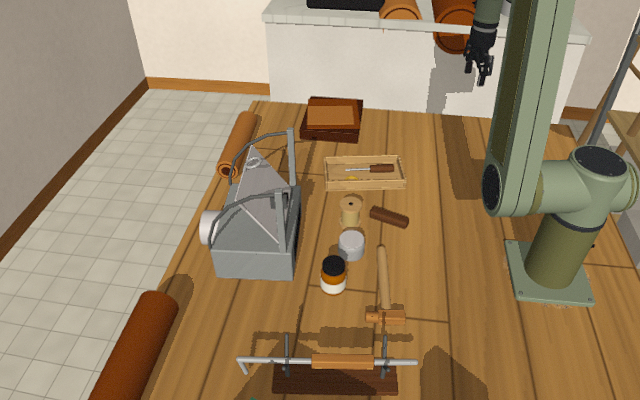

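View pics/top0.png

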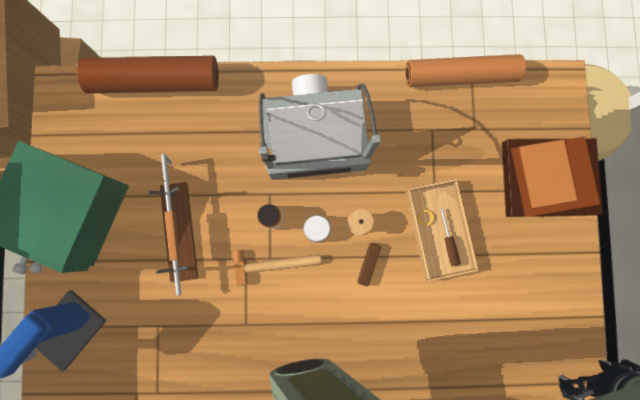

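The side view shows the pole in its rest at the bottom (hook near 240,372) and the vent around (250,220). The top view shows the pole from the hook at (166,157) to the tail at (178,292), and the ring at about (315,112). I'll zoom in on both.

```bash
cat > h.py <<'E'
import numpy as np,cv2
from cell import bot
P={n:bot.camera_params(n) for n in("side","top")}
def proj(n,X):
    p=P[n];T=np.array(p["T"]);c=(np.atleast_2d(X)-T[:3,3])@T[:3,:3]
    s=np.c_[c[:,0]/-c[:,2],-c[:,1]/-c[:,2]];r2=(s**2).sum(1,keepdims=True)
    s=s*(1+p["k1"]*r2);M=np.array(p["mtx"]);return s@M[:2,:2].T+M[:2,2]
def ray(n,uv):
    p=P[n];M=np.array(p["mtx"]);T=np.array(p["T"])
    d=np.linalg.solve(M,[uv[0],uv[1],1])[:2];s=d.copy()
    for _ in range(30): s=d/(1+p["k1"]*(s@s))
    v=T[:3,:3]@np.array([s[0],-s[1],-1]);return T[:3,3],v/np.linalg.norm(v)
def onz(n,uv,z):
    o,v=ray(n,uv);return o+v*(z-o[2])/v[2]
def tri(us,ut):
    o1,v1=ray("side",us);o2,v2=ray("top",ut)
    a=np.linalg.lstsq(np.c_[v1,-v2],o2-o1,rcond=None)[0]
    p,q=o1+a[0]*v1,o2+a[1]*v2;return (p+q)/2,np.linalg.norm(p-q)
def crop(n,name,x0,y0,x1,y1,s):
    im=cv2.cvtColor(bot.capture(n),cv2.COLOR_RGB2BGR)[y0:y1,x0:x1]
    cv2.imwrite("pics/"+name,cv2.resize(im,None,fx=s,fy=s,interpolation=cv2.INTER_CUBIC))
E
python3 - <<'E'
import cv2
def c(n,o,x0,y0,x1,y1,s):
    cv2.imwrite("pics/"+o,cv2.resize(cv2.imread(f"pics/{n}0.png")[y0:y1,x0:x1],None,fx=s,fy=s,interpolation=cv2.INTER_CUBIC))
c("side","s_vent.png",190,120,320,290,3.5);c("top","t_vent.png",250,70,390,190,5)
c("side","s_pole.png",225,320,425,400,4);c("top","t_pole.png",140,145,220,305,3.7)
E
```

```text
(no output)
```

View pics/s_vent.png

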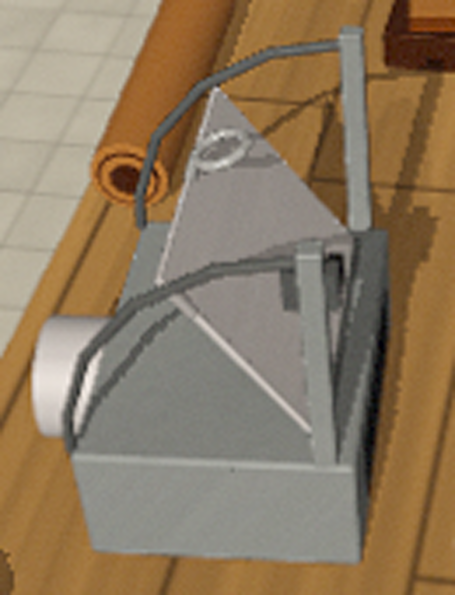

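View pics/t_vent.png

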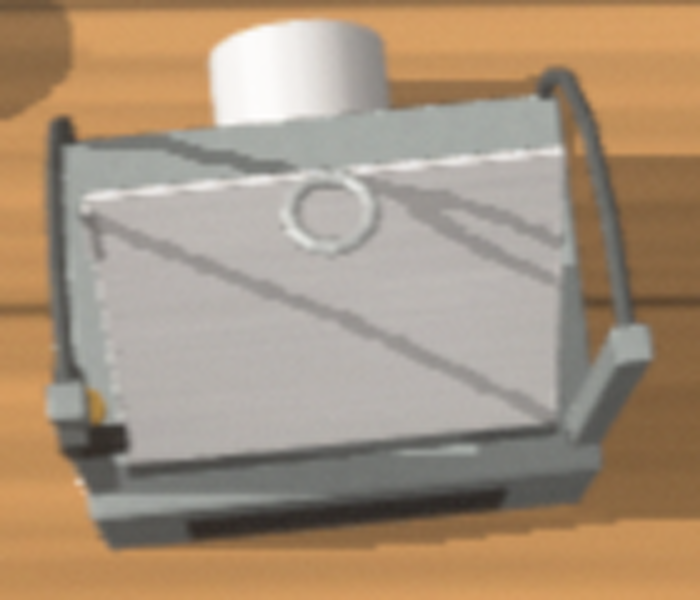

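View pics/s_pole.png

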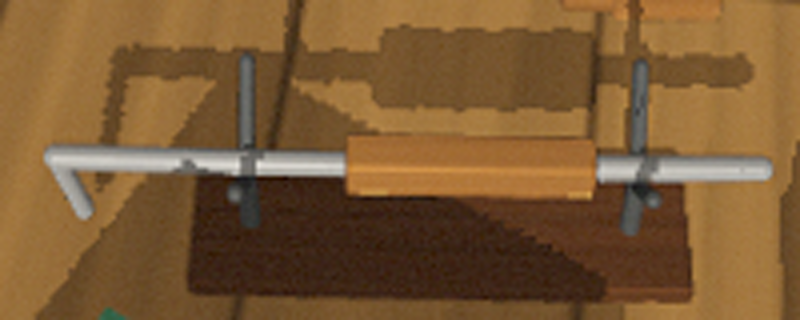

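View pics/t_pole.png

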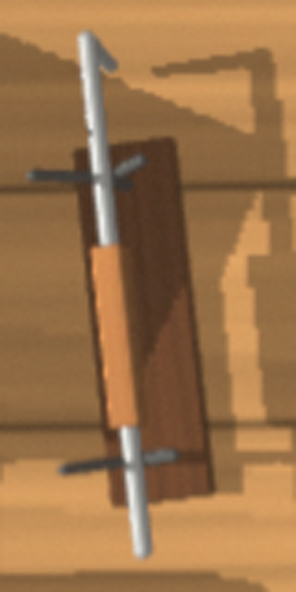

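Run:
```python
from h import *
D=dict(front=((238,359.25),(163.8,155.3)),rear=((417,362.3),(178.6,294.5)),tip=((246.2,373.2),(169.7,163.4)),
postL=((278.6,190.9),(263.2,150.4)),postR=((290,130.3),(376.4,138.6)),flapL=((237.1,202),(266.6,110)),flapR=((251.4,145.1),(362.6,100)),eye=((253.4,162.9),(316,112.6)))
R={}
for k,(s,t) in D.items():
    p,e=tri(s,t);R[k]=p;print(k,np.round(p,4),round(e,4))
d=R["front"]-R["rear"];print(np.linalg.norm(d),np.arctan2(d[1],d[0]))
d=R["postL"]-R["postR"];print(np.linalg.norm(d),np.arctan2(-d[0],d[1]))
d=R["flapL"]-R["flapR"];print(np.linalg.norm(d),np.arctan2(-d[0],d[1]))
for n,uv in (("spool",(361,222)),):pass
print("jar",onz("top",(269,215),.085),"tin",onz("top",(317,228),.05),"spool",onz("top",(361,222),.07),"slick",onz("top",(370,264),.02), "mallet",onz("top",(238,267),.03),onz("top",(320,259),.02))
```

```text
front [0.6812 0.371  0.0692] 0.0027
rear [0.339  0.3295 0.0705] 0.0005
tip [0.6706 0.3709 0.0173] 0.0031
postL [0.6447 0.1047 0.278 ] 0.0016
postR [ 0.6672 -0.1288  0.2741] 0.0011
flapL [0.7408 0.1011 0.2335] 0.0026
flapR [ 0.7616 -0.1066  0.2369] 0.001
eye [ 0.7278 -0.0049  0.2601] 0.0011
0.34465528665780204 0.12066778246541271
0.23467328811199378 0.09627604873688693
0.20877313826344643 0.0999555685081868
jar [0.52643665 0.10949852 0.085     ] tin [ 0.49514283 -0.00640628  0.05      ] spool [ 0.50716873 -0.11406129  0.07      ] slick [ 0.40349932 -0.13957842  0.02      ] mallet [0.40153078 0.19233896 0.03      ] [ 0.41817726 -0.01321394  0.02      ]
```

Run:
```python
from h import *
from scipy.optimize import least_squares as LS
# pole lying: unknown x,y,yaw (z .072)
S=dict(front=(238,359.25),rear=(417,362.3),tip=(246.2,373.2),h1=(311.5,361.5),h2=(373.7,362.3))
Tt=dict(front=(163.8,155.3),rear=(178.6,294.5),tip=(169.7,163.4))
L=dict(front=(.203,0,0),rear=(-.139,0,0),tip=(.192,0,-.052),h1=(.06,0,0),h2=(-.06,0,0))
def W(q,l):
    c,s=np.cos(q[2]),np.sin(q[2]);l=np.array(l);return np.array([q[0]+c*l[0]-s*l[1],q[1]+s*l[0]+c*l[1],.072+l[2]])
f=lambda q:np.concatenate([proj("side",W(q,L[k]))[0]-v for k,v in S.items()]+[proj("top",W(q,L[k]))[0]-v for k,v in Tt.items()])
r=LS(f,[.478,.346,.12],x_scale=[.01,.01,.01]);print("grip",r.x,np.round(r.fun,1))
VS=dict(flapL=(237.1,202),flapR=(251.4,145.1),eye=(253.4,162.9));VT=dict(flapL=(266.6,110),flapR=(362.6,100),eye=(316,112.6))
VL=dict(flapL=(0,.104,.17),flapR=(0,-.104,.17),eye=(-.030,0,.175))
def V(q,l):
    c,s=np.cos(q[2]),np.sin(q[2]);C,Z=np.cos(q[3]),np.sin(q[3]);x=C*l[0]+Z*l[2];z=.1+C*l[2]-Z*l[0]
    return np.array([q[0]+c*x-s*l[1],q[1]+s*x+c*l[1],z])
g=lambda q:np.concatenate([proj("side",V(q,VL[k]))[0]-v for k,v in VS.items()]+[proj("top",V(q,VL[k]))[0]-v for k,v in VT.items()])
r=LS(g,[.65,-.012,.098,.64],x_scale=.01);print("vent",r.x,np.round(r.fun,1));print("eye",V(r.x,VL["eye"]))
```

```text
grip [0.4795755  0.34763101 0.12172872] [ 0.4 -0.  -1.1  0.   0.8 -0.5  0.9 -0.4  1.2 -0.3 -0.9 -0.7 -0.7 -1.1
 -0.4 -0.6]
vent [ 0.64948036 -0.01307661  0.1030836   0.63846197] [-0.2 -1.3  0.4  0.3 -0.3  0.6  0.1  0.8 -0.3  0.1 -0.1 -0.7]
eye [ 0.7292574  -0.00482365  0.25840616]
```

>>> servo_tool:
  claw: [1,1,1,1,1,1,1,1,1,1,1,1,1,1,1]
  dp:
    - [40,-30,-40]
    - [80,-60,-80]
    - [120,-100,-80]
    - [160,-140,-80]
    - [200,-185,-80]
    - [240,-230,-80]
    - [280,-275,-80]
    - [310,-320,-80]
    - [330,-365,-80]
    - [350,-410,-80]
    - [370,-455,-80]
    - [390,-490,-80]
    - [400,-520,-80]
    - [400,-520,-80]
    - [400,-520,-80]
  yaw: [0,0,0,0,0,0,0,0,0,0,0,0,0,0,0]

```text
time_s: 1.6
ee_pos: [0.3967, 0.0757, 0.3109]
tcp_rot: [-3.14, 0.0, 0.323]
force: [0.7, -0.3, 0.4]
width: 0.0856
```

>>> servo_tool:
  claw: [1,1,1,1,1,1,1,1,1,1]
  dp:
    - [30,-40,0]
    - [60,-80,0]
    - [90,-120,0]
    - [115,-160,30]
    - [140,-200,60]
    - [155,-225,90]
    - [163,-232,120]
    - [163,-232,130]
    - [163,-232,130]
    - [163,-232,130]
  yaw: [0,0,0.05,0.1,0.15,0.2,0.2,0.2,0.2,0.2]

```text
time_s: 2.6
ee_pos: [0.4814, 0.3416, 0.1826]
tcp_rot: [-3.142, -0.001, 0.113]
force: [0.3, -0.4, 0.6]
width: 0.0856
```

```bash
cat >> h.py <<'E'
def to(x,y,z=None,yaw=None):
    o=bot.observe();p=np.array(o["ee_pos"]);w=o["tcp_rot"][2]
    d=np.array([x,y])-p[:2];c,s=np.cos(w),np.sin(w)
    print("now",np.round(p,4),np.round(o["tcp_rot"],3),"dp",np.round([(c*d[0]+s*d[1])*1e3,(s*d[0]-c*d[1])*1e3,0 if z is None else (p[2]-z)*1e3],1),"yaw",None if yaw is None else round(w-yaw,3),"F",np.round(o["force"],2),"M",np.round(o["torque"],3),"w",round(o["width"],4))
E
python3 -c "
from h import *
crop('top','t1.png',120,120,280,320,3);crop('side','s1.png',210,280,430,400,3.6)
to(.4796,.3476,.052,.122)"
```

```text
now [0.482  0.3422 0.1839] [-3.14  -0.004  0.113] dp [ -1.8  -5.7 131.9] yaw -0.009 F [-0.28 -0.4   0.46] M [-0.017 -0.029  0.017] w 0.0853
```

View pics/t1.png

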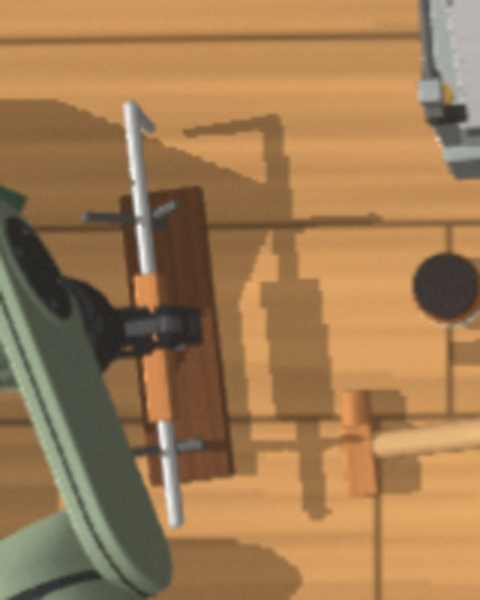

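View pics/s1.png

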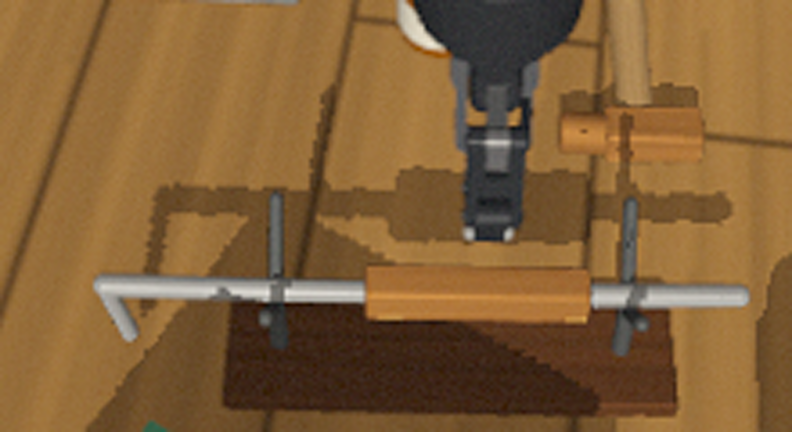

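The gripper is open above the handle and square to the pole. I'll descend with the small correction and then close.

>>> servo_tool:
  claw: [1,1,1,1,1,1,1,1]
  dp:
    - [-2,-5.5,20]
    - [-2,-5.5,50]
    - [-2,-5.5,80]
    - [-2,-5.5,105]
    - [-2,-5.5,122]
    - [-2,-5.5,132]
    - [-2,-5.5,132]
    - [-2,-5.5,132]
  yaw: [-0.009,-0.009,-0.009,-0.009,-0.009,-0.009,-0.009,-0.009]

```text
time_s: 3.5
ee_pos: [0.4791, 0.3482, 0.0509]
tcp_rot: [-3.141, -0.003, 0.123]
force: [-0.2, 0.5, -0.6]
width: 0.0855
```

```bash
python3 -c "
from h import *
crop('side','s2.png',210,280,430,400,3.6)
to(.4796,.3476,.052,.122)"
```

```text
now [0.4793 0.3484 0.0512] [-3.14e+00 -3.00e-03  1.24e-01] dp [ 0.2  0.8 -0.8] yaw 0.002 F [ 0.7  -0.32  0.07] M [ 0.019 -0.018 -0.052] w 0.0854
```

View pics/s2.png

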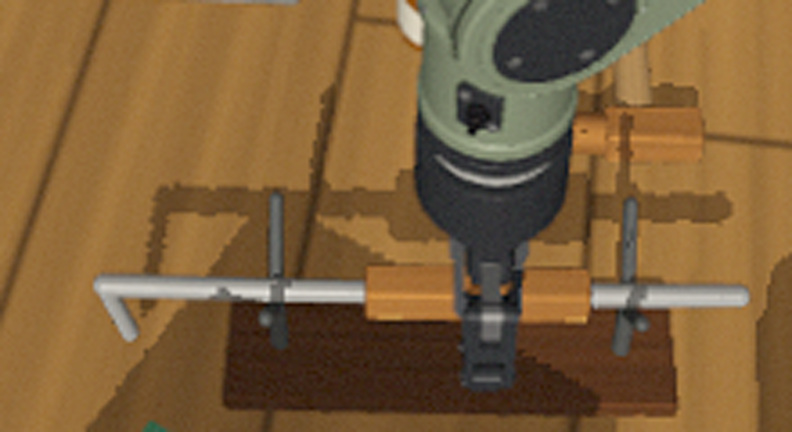

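>>> servo_tool:
  claw: [0.7,0.4,0.2,0,0,0,0,0,0,0,0,0]
  dp:
    - [0,0,0]
    - [0,0,0]
    - [0,0,0]
    - [0,0,0]
    - [0,0,0]
    - [0,0,0]
    - [0,0,0]
    - [0,0,0]
    - [0,0,0]
    - [0,0,0]
    - [0,0,0]
    - [0,0,0]
  yaw: [0,0,0,0,0,0,0,0,0,0,0,0]

```text
time_s: 4.75
ee_pos: [0.4781, 0.3471, 0.0494]
tcp_rot: [3.14, 0.0, 0.124]
force: [-0.0, -5.4, 3.4]
width: 0.0195
```

>>> servo_tool:
  claw: [0,0,0,0,0,0,0,0,0,0,0,0,0,0]
  dp:
    - [0,0,-5]
    - [0,0,-15]
    - [0,0,-30]
    - [0,0,-50]
    - [0,0,-75]
    - [0,0,-105]
    - [0,0,-140]
    - [0,0,-175]
    - [0,0,-210]
    - [0,0,-240]
    - [0,0,-260]
    - [0,0,-270]
    - [0,0,-270]
    - [0,0,-270]
  yaw: [0,0,0,0,0,0,0,0,0,0,0,0,0,0]

```text
time_s: 6.15
ee_pos: [0.4773, 0.3477, 0.3184]
tcp_rot: [3.141, 0.001, 0.124]
force: [-0.2, -0.5, -1.8]
width: 0.0195
```

```bash
python3 -c "
from h import *
crop('side','s3.png',100,150,420,350,2.4);crop('top','t3.png',50,80,300,340,2.3)
to(.4796,.3476,.32,.122)"
```

```text
now [0.477  0.3475 0.3172] [3.14  0.004 0.124] dp [ 2.6  0.2 -2.8] yaw 0.002 F [-0.29 -0.03 -0.38] M [-0.004  0.002 -0.01 ] w 0.0191
```

View pics/s3.png

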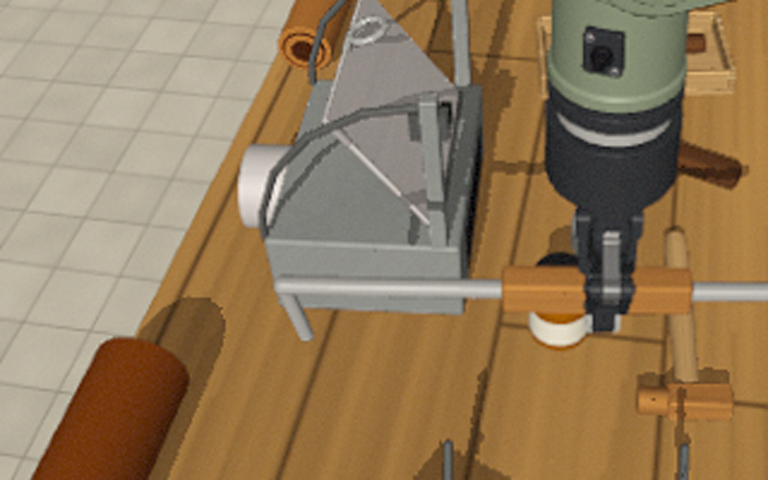

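View pics/t3.png

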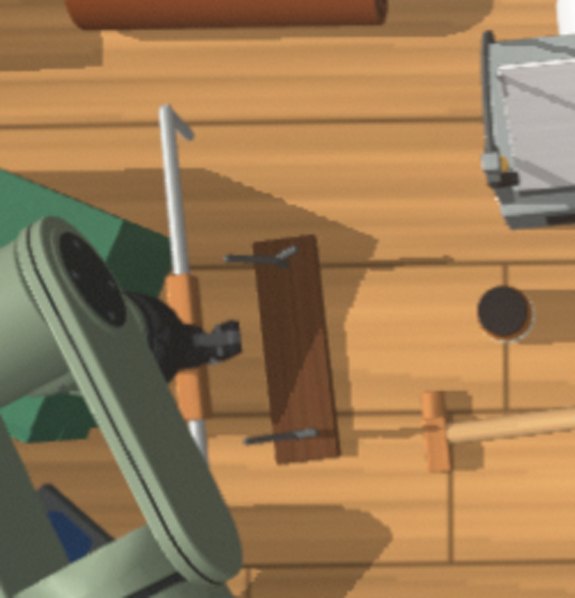

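```bash
python3 -c "
from h import *
t,e=tri((227.0,289.2),(132.6,138.3));f,g=tri((217.5,269.2),(121.5,127.5))
print(t,e,f,g)
p=np.array([.477,.3475,.3172]);c,s=np.cos(.124),np.sin(.124)
for q in(t,f): d=q-p;print(c*d[0]+s*d[1],-s*d[0]+c*d[1],d[2])
"
```

```text
[0.67204782 0.36992154 0.28744887] 0.0024734256705638844 [0.68003081 0.37295021 0.339145  ] 0.0003453309263245872
0.19632336231887895 -0.0018746168618236046 -0.0297511318754618
0.20461965604144886 0.00014344999532975994 0.021945001057051716
```

```bash
python3 -c "
from h import *
to(.5343,-.025,.36,.103)"
```

```text
now [0.477  0.3475 0.3172] [3.14  0.004 0.124] dp [ 10.9 376.7 -42.8] yaw 0.021 F [-0.29 -0.03 -0.38] M [-0.004  0.002 -0.01 ] w 0.0191
```

>>> servo_tool:
  claw: [0,0,0,0,0,0,0,0,0,0,0,0,0,0,0,0,0,0]
  dp:
    - [0,5,-15]
    - [0,15,-32]
    - [0,35,-43]
    - [2,60,-43]
    - [4,90,-43]
    - [6,120,-43]
    - [8,150,-43]
    - [10,180,-43]
    - [11,210,-43]
    - [11,240,-43]
    - [11,270,-43]
    - [11,300,-43]
    - [11,325,-43]
    - [11,345,-43]
    - [11,360,-43]
    - [11,370,-43]
    - [11,377,-43]
    - [11,377,-43]
  yaw: [0,0,0.01,0.021,0.021,0.021,0.021,0.021,0.021,0.021,0.021,0.021,0.021,0.021,0.021,0.021,0.021,0.021]

```text
time_s: 8.05
ee_pos: [0.5354, -0.0253, 0.3623]
tcp_rot: [-3.141, 0.0, 0.102]
force: [-0.4, 0.0, -1.8]
width: 0.0195
```

```bash
python3 -c "
from h import *
crop('side','s4.png',180,80,360,230,4.2);crop('top','t4.png',240,60,400,180,5)
to(.5343,-.025,.331,.103)"
```

```text
now [ 0.5353 -0.0244  0.3623] [-3.141  0.     0.103] dp [-1.1  0.5 31.3] yaw 0.0 F [-0.43 -0.1  -1.74] M [ 0.002 -0.004  0.003] w 0.0191
```

View pics/s4.png

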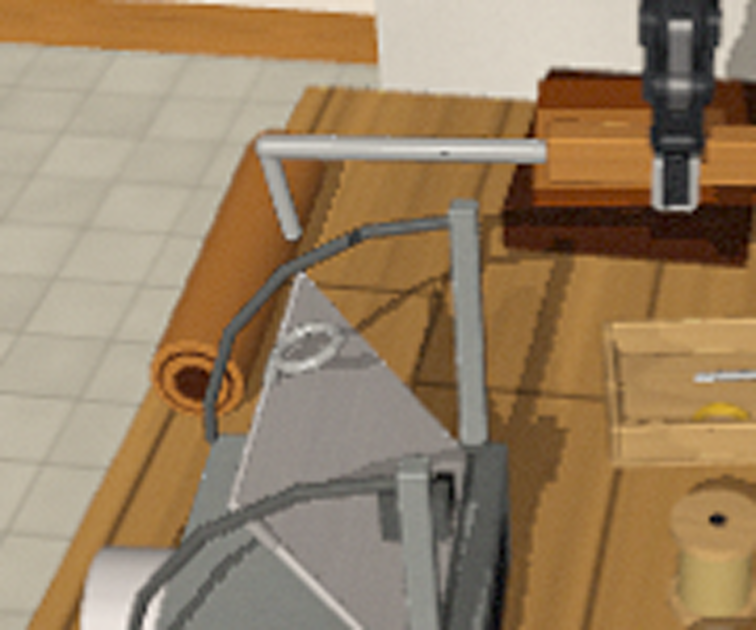

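View pics/t4.png

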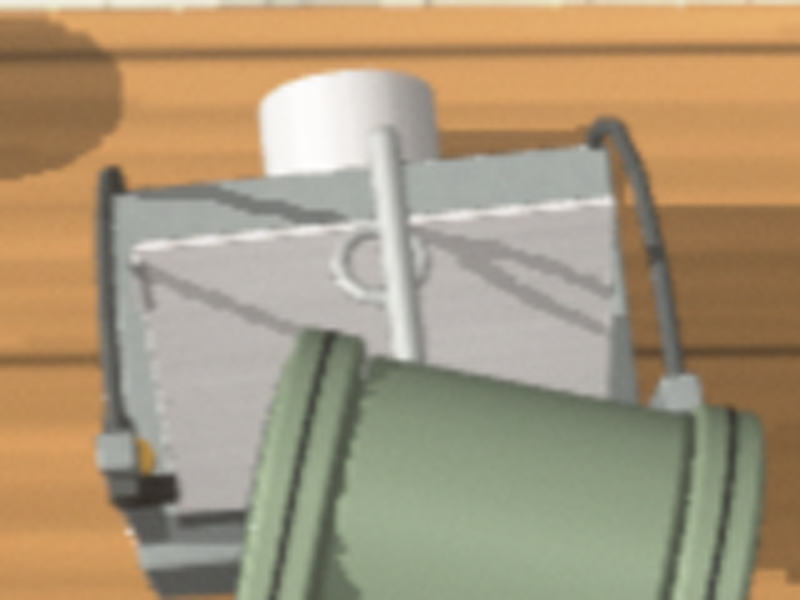

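```bash
python3 -c "
from h import *
f,g=tri((243.8,115.6),(316.3,87.0));print('front',f,g)
e,g=tri((253.6,162.6),(315.9,113));print('eye',e,g)
p=np.array([.5353,-.0246,.3623]);c,s=np.cos(.103),np.sin(.103)
W=lambda l:p+np.array([c*l[0]-s*l[1],s*l[0]+c*l[1],l[2]])
for l in((.203,0,.0225),(.194,0,-.028),(.194,0,-.033)): print(W(l),proj('side',W(l)),proj('top',W(l)))
"
```

```text
front [ 0.73866417 -0.00436532  0.38305472] 0.0027724547074955397
eye [ 0.72693881 -0.0046206   0.26119136] 0.001636000231452943
[ 0.73722414 -0.00372795  0.3848    ] [[243.65158136 114.88945079]] [[316.08029094  88.19344264]]
[ 0.72827184 -0.00465331  0.3343    ] [[250.23237949 135.31577985]] [[316.30505037 101.26429391]]
[ 0.72827184 -0.00465331  0.3293    ] [[250.45576553 137.26319466]] [[316.27250275 102.04930499]]
```

>>> servo_tool:
  claw: [0,0,0,0,0,0,0,0]
  dp:
    - [-2,0,10]
    - [-2,0,22]
    - [-2,0,35]
    - [-2,0,46]
    - [-2,0,54]
    - [-2,0,58]
    - [-2,0,58]
    - [-2,0,58]
  yaw: [0,0,0,0,0,0,0,0]

```text
time_s: 8.95
ee_pos: [0.5337, -0.0252, 0.3047]
tcp_rot: [3.141, -0.001, 0.103]
force: [-0.7, -0.3, -0.9]
width: 0.0195
```

```bash
python3 -c "
from h import *
crop('side','s5.png',200,100,320,200,6);crop('top','t5.png',280,70,360,140,8)
to(.5343,-.025,.331,.103)"
```

```text
now [ 0.5339 -0.0252  0.3051] [ 3.141e+00 -2.000e-03  1.030e-01] dp [  0.5  -0.2 -25.9] yaw -0.0 F [-0.2  -0.71 -1.81] M [-0.01   0.009  0.046] w 0.0191
```

View pics/s5.png

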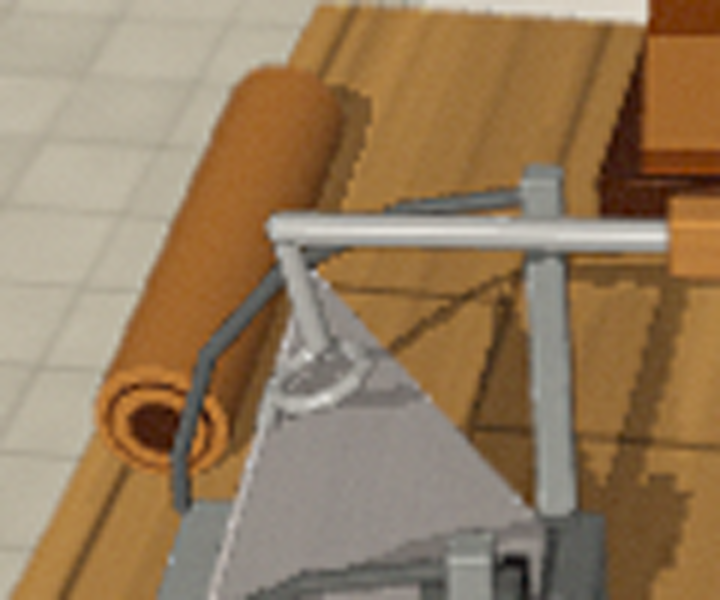

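View pics/t5.png

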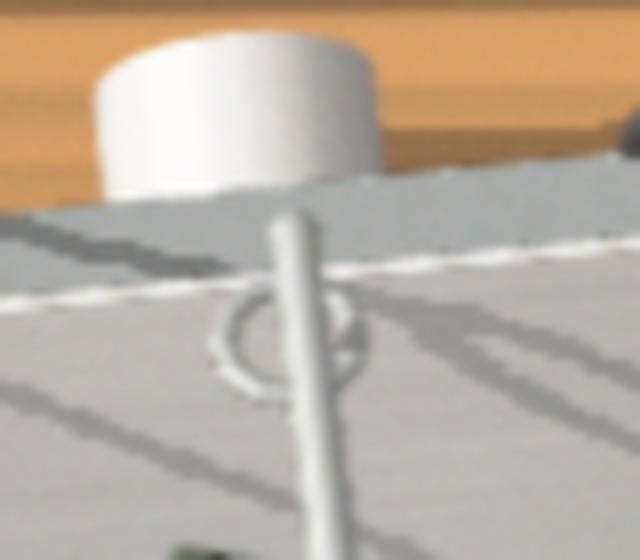

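```bash
python3 -c "
from h import *
p=np.array([.5338,-.0252,.3049]);c,s=np.cos(.103),np.sin(.103)
W=lambda l:p+np.array([c*l[0]-s*l[1],s*l[0]+c*l[1],l[2]])
for l in((.203,0,.0225),(.194,0,-.033),(.15,0,.0225)): print(W(l),proj('side',W(l)),proj('top',W(l)))
print('meas front top',(280+293/8,70+222/8),'side',(200+283/6,100+230/6),'tip side',(200+322/6,100+352/6),'pole mid top', 280+310/8,70+350/8)
print('eye',onz('top',(280+290/8,70+340/8),.259),proj('side',[.728,-.0047,.259]),proj('top',[.728,-.0047,.259]),'eye meas side',(200+321/6,100+376/6))
"
```

```text
[ 0.73572414 -0.00432795  0.3274    ] [[247.17439384 137.8264523 ]] [[316.03690017  98.6797115 ]]
[ 0.72677184 -0.00525331  0.2719    ] [[253.65411332 158.6789062 ]] [[316.22078209 111.21310343]]
[ 0.68300503 -0.0097773   0.3274    ] [[271.43573421 138.27486304]] [[319.23180299 124.74619246]]
meas front top (316.625, 97.75) side (247.16666666666666, 138.33333333333334) tip side (253.66666666666666, 158.66666666666666) pole mid top 318.75 113.75
eye [ 0.72780725 -0.00549379  0.259     ] [[253.59823767 163.40943005]] [[315.87214515 112.41513056]] eye meas side (253.5, 162.66666666666666)
```

>>> servo_tool:
  claw: [0,0,0,0,0,0,0,0]
  dp:
    - [0,0,3]
    - [0,0,6]
    - [0,0,9]
    - [0,0,12]
    - [0,0,15]
    - [0,0,18]
    - [0,0,18]
    - [0,0,18]
  yaw: [0,0,0,0,0,0,0,0]

```text
time_s: 9.85
ee_pos: [0.5334, -0.0251, 0.2862]
tcp_rot: [-3.142, 0.0, 0.103]
force: [-0.5, 0.4, -2.6]
width: 0.0193
```

```bash
python3 -c "
from h import *
crop('side','s6.png',200,100,320,200,6)
to(.5343,-.025,.26,.103)"
```

```text
now [ 0.5335 -0.0251  0.2864] [ 3.142 -0.     0.103] dp [ 0.8 -0.  26.4] yaw -0.0 F [-0.1  -0.47 -1.84] M [-0.035  0.053 -0.036] w 0.0192
```

View pics/s6.png

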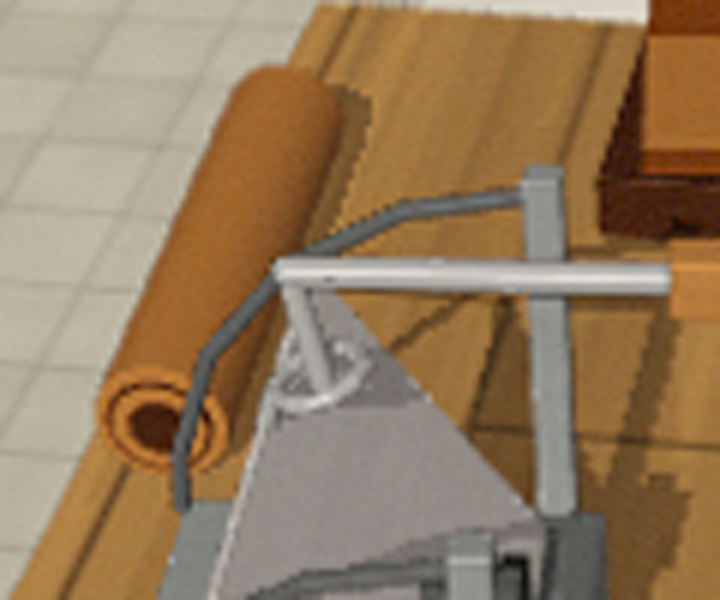

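>>> servo_tool:
  claw: [0,0,0,0,0,0,0,0,0,0]
  dp:
    - [0,0,3]
    - [0,0,6]
    - [0,0,9]
    - [0,0,12]
    - [0,0,15]
    - [0,0,18]
    - [0,0,21]
    - [0,0,22]
    - [0,0,22]
    - [0,0,22]
  yaw: [0,0,0,0,0,0,0,0,0,0]

```text
time_s: 10.9
ee_pos: [0.5335, -0.0251, 0.2644]
tcp_rot: [3.142, -0.0, 0.103]
force: [-1.1, -0.3, -0.7]
width: 0.0194
```

```bash
python3 -c "
from h import *
crop('side','s7.png',200,100,320,200,6)
to(.5343,-.025,.26,.103)"
```

```text
now [ 0.5335 -0.0251  0.2645] [ 3.141 -0.     0.103] dp [ 0.8 -0.1  4.5] yaw -0.0 F [ 0.3  -0.02 -1.37] M [-0.054  0.035  0.008] w 0.019
```

View pics/s7.png

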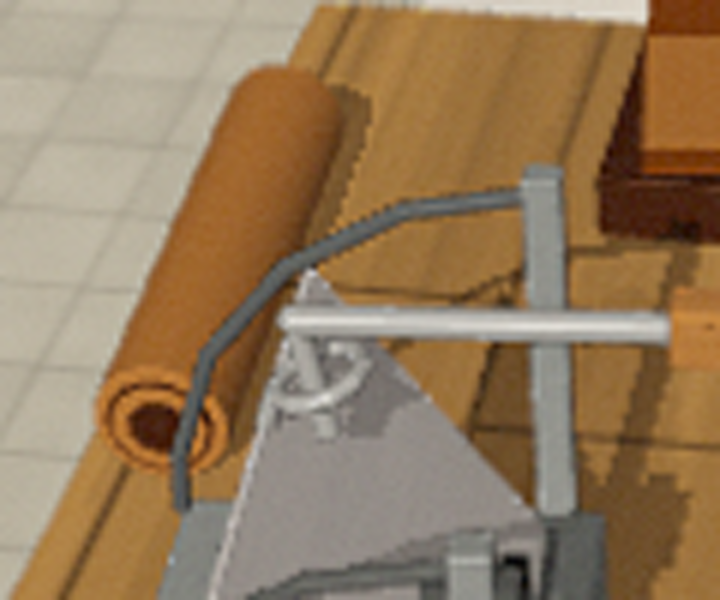

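The hook is down through the ring, with the tip visible below the near bar at about (325,430) in the crop. I'll start drawing gently.

>>> servo_tool:
  claw: [0,0,0,0,0,0,0,0,0,0,0,0,0,0,0]
  dp:
    - [-2,0,0]
    - [-4,0,0]
    - [-6,0,0]
    - [-8,0,0]
    - [-10,0,0]
    - [-12,0,0]
    - [-14,0,-1]
    - [-16,0,-2]
    - [-18,0,-2.5]
    - [-21,0,-3]
    - [-24,0,-4]
    - [-27,0,-5]
    - [-30,0,-5.5]
    - [-30,0,-5.5]
    - [-30,0,-5.5]
  yaw: [0,0,0,0,0,0,0,0,0,0,0,0,0,0,0]

```text
time_s: 12.45
ee_pos: [0.5034, -0.0283, 0.2698]
tcp_rot: [3.141, 0.0, 0.103]
force: [0.4, -0.4, -1.7]
width: 0.0193
```

```bash
python3 -c "
from h import *
crop('side','s8.png',200,100,320,200,6)
to(.5343,-.025,.26,.103)"
```

```text
now [ 0.5034 -0.0282  0.2697] [3.142 0.    0.103] dp [31.  -0.1  9.7] yaw -0.0 F [-0.25  0.27 -0.9 ] M [-0.034 -0.047  0.007] w 0.0191
```

View pics/s8.png

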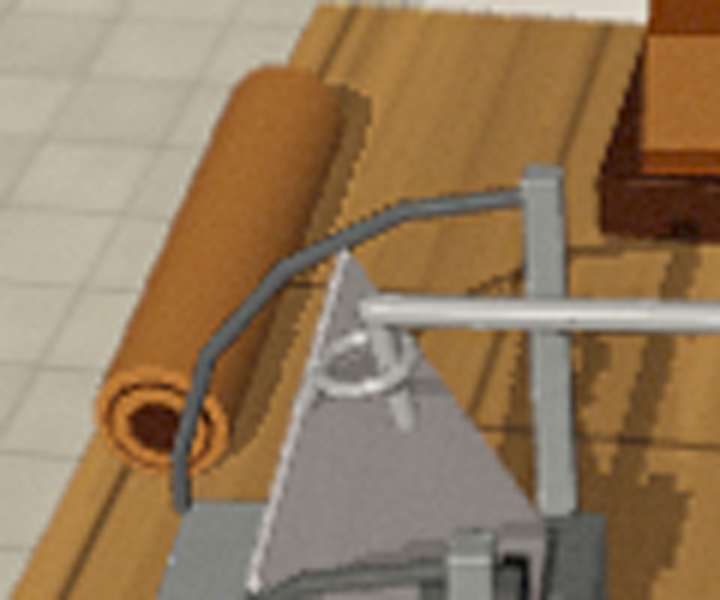

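The flap is following the hook, which sits against the near bar. I'll carry on up to just before the earliest possible catch contact.

>>> servo_tool:
  claw: [0,0,0,0,0,0,0,0,0,0,0,0,0,0,0,0,0,0,0]
  dp:
    - [-2,0,0]
    - [-5,0,-1]
    - [-8,0,-2]
    - [-11,0,-2]
    - [-14,0,-2]
    - [-17,0,-2]
    - [-20,0,-2]
    - [-23,0,-2]
    - [-26,0,-2]
    - [-29,0,-2]
    - [-32,0,-2]
    - [-35,0,-2]
    - [-38,0,-2]
    - [-41,0,-2]
    - [-44,0,-2]
    - [-47,0,-2]
    - [-50,0,-2]
    - [-50,0,-2]
    - [-50,0,-2]
  yaw: [0,0,0,0,0,0,0,0,0,0,0,0,0,0,0,0,0,0,0]

```text
time_s: 14.4
ee_pos: [0.4535, -0.0334, 0.2717]
tcp_rot: [-3.142, 0.001, 0.103]
force: [-0.3, 0.9, -1.6]
width: 0.0194
```

```bash
python3 -c "
from h import *
crop('side','s9.png',200,100,340,220,5.5)
to(.5343,-.025,.26,.103)"
```

```text
now [ 0.4536 -0.0334  0.2717] [-3.142  0.     0.103] dp [81.1 -0.  11.7] yaw -0.0 F [ 0.73 -0.15 -2.54] M [ 0.066 -0.074  0.015] w 0.0194
```

View pics/s9.png

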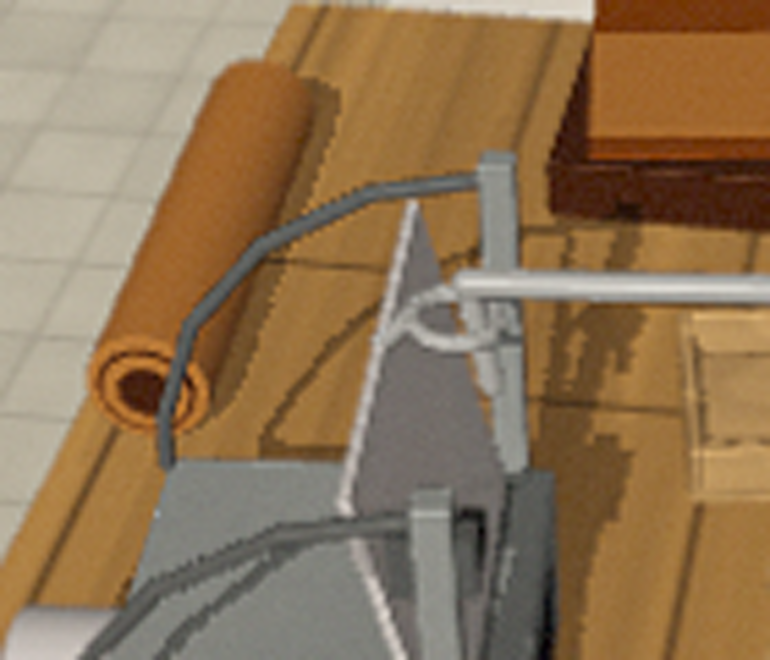

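>>> servo_tool:
  claw: [0,0,0,0,0,0]
  dp:
    - [-2,0,0]
    - [-4,0,0]
    - [-6,0,0]
    - [-8,0,0]
    - [-8,0,0]
    - [-8,0,0]
  yaw: [0,0,0,0,0,0]

```text
time_s: 15.05
ee_pos: [0.4456, -0.0342, 0.2717]
tcp_rot: [-3.142, 0.0, 0.103]
force: [1.7, 0.3, -2.4]
width: 0.0191
```

>>> servo_tool:
  claw: [0,0,0,0,0]
  dp:
    - [-1,0,0]
    - [-2,0,0]
    - [-3,0,0]
    - [-4,0,0]
    - [-4,0,0]
  yaw: [0,0,0,0,0]

```text
time_s: 15.55
ee_pos: [0.4417, -0.0346, 0.2718]
tcp_rot: [-3.142, 0.0, 0.103]
force: [1.3, 0.3, -2.2]
width: 0.0196
```

```bash
python3 -c "
from h import *
to(.5343,-.025,.26,.103)"
```

```text
now [ 0.4417 -0.0346  0.2718] [-3.142  0.     0.103] dp [93.1 -0.  11.8] yaw -0.0 F [ 1.33  0.27 -2.22] M [0.051 0.003 0.093] w 0.0196
```

>>> servo_tool:
  claw: [0,0,0,0]
  dp:
    - [-1,0,0]
    - [-2,0,0]
    - [-3,0,0]
    - [-3,0,0]
  yaw: [0,0,0,0]

```text
time_s: 15.95
ee_pos: [0.4387, -0.0349, 0.2718]
tcp_rot: [-3.142, 0.0, 0.103]
force: [0.1, -0.3, -2.7]
width: 0.0195
```

>>> servo_tool:
  claw: [0,0,0,0]
  dp:
    - [-1,0,0]
    - [-2,0,0]
    - [-3,0,0]
    - [-3,0,0]
  yaw: [0,0,0,0]

```text
time_s: 16.35
ee_pos: [0.4357, -0.0352, 0.2718]
tcp_rot: [-3.142, 0.0, 0.103]
force: [1.1, 1.0, -2.9]
width: 0.0192
```

>>> servo_tool:
  claw: [0,0,0,0]
  dp:
    - [-1,0,0]
    - [-2,0,0]
    - [-3,0,0]
    - [-3,0,0]
  yaw: [0,0,0,0]

```text
time_s: 16.75
ee_pos: [0.4327, -0.0355, 0.2718]
tcp_rot: [-3.142, 0.0, 0.103]
force: [1.4, 0.1, -2.1]
width: 0.0194
```

>>> servo_tool:
  claw: [0,0,0,0]
  dp:
    - [-1,0,0]
    - [-2,0,0]
    - [-3,0,0]
    - [-3,0,0]
  yaw: [0,0,0,0]

```text
time_s: 17.15
ee_pos: [0.4298, -0.0358, 0.2718]
tcp_rot: [3.142, 0.0, 0.103]
force: [1.4, 0.7, -3.1]
width: 0.0193
```

>>> servo_tool:
  claw: [0,0,0,0]
  dp:
    - [-1,0,0]
    - [-2,0,0]
    - [-3,0,0]
    - [-3,0,0]
  yaw: [0,0,0,0]

```text
time_s: 17.55
ee_pos: [0.4278, -0.036, 0.2719]
tcp_rot: [3.141, -0.003, 0.103]
force: [5.6, 1.0, -4.3]
width: 0.0192
```

```bash
python3 -c "
from h import *
crop('side','s10.png',200,100,340,220,5.5)
to(.5343,-.025,.26,.103)"
```

```text
now [ 0.4278 -0.036   0.2719] [ 3.141e+00 -2.000e-03  1.030e-01] dp [ 1.07e+02 -1.00e-01  1.19e+01] yaw -0.0 F [ 5.94 -0.19 -3.75] M [ 0.078 -0.445  0.044] w 0.0193
```

View pics/s10.png

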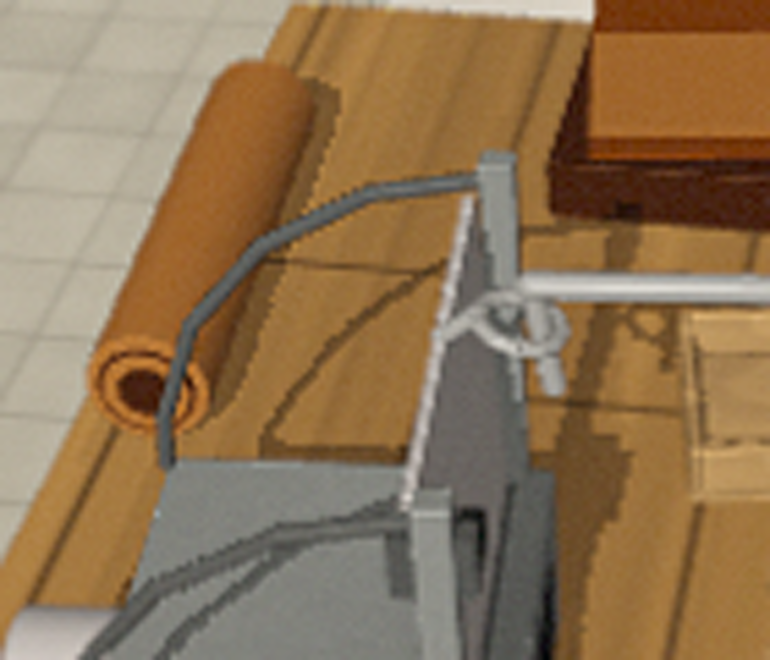

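Catch contact is felt, at about 6 N. I'll go on in 1–2 mm steps.

>>> servo_tool:
  claw: [0,0,0]
  dp:
    - [-0.5,0,0]
    - [-1,0,0]
    - [-1,0,0]
  yaw: [0,0,0]

```text
time_s: 17.9
ee_pos: [0.4273, -0.0361, 0.2719]
tcp_rot: [3.142, -0.003, 0.103]
force: [7.4, 0.7, -4.6]
width: 0.0195
```

>>> servo_tool:
  claw: [0,0,0]
  dp:
    - [-0.5,0,0]
    - [-1,0,0]
    - [-1,0,0]
  yaw: [0,0,0]

```text
time_s: 18.2
ee_pos: [0.426, -0.0362, 0.2717]
tcp_rot: [-3.142, -0.003, 0.103]
force: [6.2, 0.7, -5.8]
width: 0.0192
```

>>> servo_tool:
  claw: [0,0,0]
  dp:
    - [-0.5,0,0.5]
    - [-1,0,1]
    - [-1,0,1]
  yaw: [0,0,0]

```text
time_s: 18.5
ee_pos: [0.425, -0.0363, 0.271]
tcp_rot: [3.141, -0.003, 0.103]
force: [6.2, 0.7, -3.6]
width: 0.0193
```

>>> servo_tool:
  claw: [0,0,0]
  dp:
    - [-0.5,0,0.2]
    - [-1,0,0.5]
    - [-1,0,0.5]
  yaw: [0,0,0]

```text
time_s: 18.8
ee_pos: [0.4239, -0.0364, 0.2706]
tcp_rot: [3.141, -0.003, 0.103]
force: [5.8, 1.1, -3.7]
width: 0.0195
```

>>> servo_tool:
  claw: [0,0,0]
  dp:
    - [-0.5,0,0.2]
    - [-1,0,0.5]
    - [-1,0,0.5]
  yaw: [0,0,0]

```text
time_s: 19.1
ee_pos: [0.4227, -0.0366, 0.2701]
tcp_rot: [3.141, -0.002, 0.103]
force: [4.6, 0.6, -2.9]
width: 0.0194
```

Past the peak, since the force is falling. Continuing toward the stop in small steps.

>>> servo_tool:
  claw: [0,0,0]
  dp:
    - [-0.5,0,0.2]
    - [-1,0,0.3]
    - [-1,0,0.3]
  yaw: [0,0,0]

```text
time_s: 19.4
ee_pos: [0.4209, -0.0367, 0.2696]
tcp_rot: [3.141, -0.0, 0.103]
force: [3.2, 1.3, -2.1]
width: 0.0192
```

>>> servo_tool:
  claw: [0,0,0]
  dp:
    - [-0.5,0,0.2]
    - [-1,0,0.3]
    - [-1,0,0.3]
  yaw: [0,0,0]

```text
time_s: 19.7
ee_pos: [0.4198, -0.0368, 0.2692]
tcp_rot: [3.142, 0.0, 0.103]
force: [1.5, 1.1, -1.4]
width: 0.0191
```

>>> servo_tool:
  claw: [0,0,0]
  dp:
    - [-0.5,0,0.2]
    - [-1,0,0.3]
    - [-1,0,0.3]
  yaw: [0,0,0]

```text
time_s: 20.0
ee_pos: [0.4188, -0.0369, 0.2689]
tcp_rot: [3.142, 0.0, 0.103]
force: [2.1, 0.5, -1.3]
width: 0.0192
```

```bash
python3 -c "
from h import *
crop('side','s11.png',200,100,340,220,5.5)
to(.5343,-.025,.26,.103)"
```

```text
now [ 0.4188 -0.0369  0.2689] [-3.142  0.     0.103] dp [116.1  -0.    8.9] yaw -0.0 F [ 1.91  1.94 -0.95] M [ 0.105 -0.313  0.064] w 0.0191
```

View pics/s11.png

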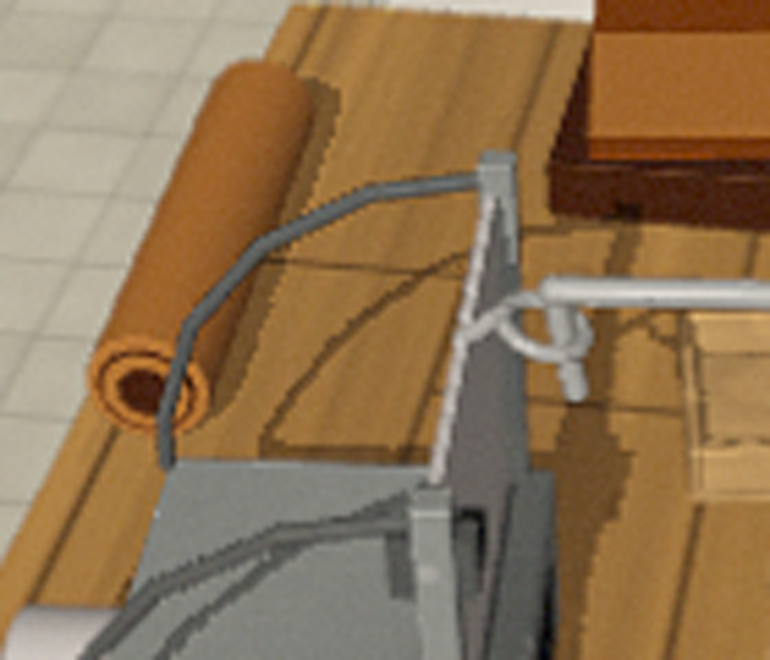

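>>> servo_tool:
  claw: [0,0,0]
  dp:
    - [-0.5,0,0.2]
    - [-1,0,0.3]
    - [-1,0,0.3]
  yaw: [0,0,0]

```text
time_s: 20.35
ee_pos: [0.4178, -0.037, 0.2685]
tcp_rot: [-3.142, 0.0, 0.103]
force: [2.1, 0.4, -1.0]
width: 0.0191
```

>>> servo_tool:
  claw: [0,0,0]
  dp:
    - [-0.5,0,0.2]
    - [-1,0,0.3]
    - [-1,0,0.3]
  yaw: [0,0,0]

```text
time_s: 20.65
ee_pos: [0.4167, -0.0371, 0.2682]
tcp_rot: [-3.142, 0.001, 0.103]
force: [0.1, 0.5, -1.8]
width: 0.0192
```

>>> servo_tool:
  claw: [0,0,0]
  dp:
    - [-0.5,0,0.2]
    - [-1,0,0.3]
    - [-1,0,0.3]
  yaw: [0,0,0]

```text
time_s: 20.95
ee_pos: [0.4156, -0.0373, 0.2678]
tcp_rot: [-3.142, 0.001, 0.103]
force: [-0.1, -0.0, -1.5]
width: 0.0195
```

>>> servo_tool:
  claw: [0,0,0]
  dp:
    - [-0.5,0,0.2]
    - [-1,0,0.3]
    - [-1,0,0.3]
  yaw: [0,0,0]

```text
time_s: 21.25
ee_pos: [0.4148, -0.0374, 0.2676]
tcp_rot: [-3.142, 0.0, 0.103]
force: [-0.1, 0.1, -1.7]
width: 0.0193
```

>>> servo_tool:
  claw: [0,0,0]
  dp:
    - [-0.5,0,0.2]
    - [-1,0,0.3]
    - [-1,0,0.3]
  yaw: [0,0,0]

```text
time_s: 21.55
ee_pos: [0.4139, -0.0374, 0.2674]
tcp_rot: [-3.142, 0.0, 0.103]
force: [0.3, 0.1, -0.7]
width: 0.0192
```

>>> servo_tool:
  claw: [0,0,0]
  dp:
    - [-0.5,0,0.2]
    - [-1,0,0.3]
    - [-1,0,0.3]
  yaw: [0,0,0]

```text
time_s: 21.85
ee_pos: [0.4132, -0.0375, 0.2671]
tcp_rot: [3.142, -0.001, 0.103]
force: [0.6, 0.2, -1.8]
width: 0.0194
```

```bash
python3 -c "
from h import *
crop('side','s12.png',200,100,340,220,5.5)
to(.5343,-.025,.26,.103)"
```

```text
now [ 0.4132 -0.0375  0.2671] [ 3.142 -0.     0.103] dp [121.8  -0.    7.1] yaw -0.0 F [ 1.28  0.43 -1.48] M [ 0.031 -0.134  0.06 ] w 0.0192
```

View pics/s12.png

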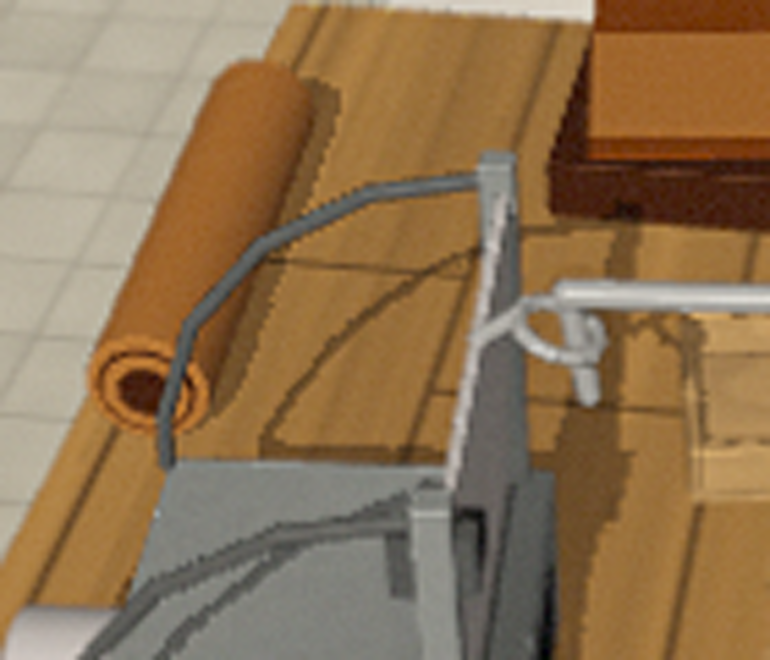

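>>> servo_tool:
  claw: [0,0,0]
  dp:
    - [-0.5,0,0.1]
    - [-1,0,0.2]
    - [-1,0,0.2]
  yaw: [0,0,0]

```text
time_s: 22.2
ee_pos: [0.4128, -0.0376, 0.2671]
tcp_rot: [3.141, -0.002, 0.103]
force: [4.9, 0.8, -3.1]
width: 0.0193
```

>>> servo_tool:
  claw: [0,0,0]
  dp:
    - [-0.5,0,0.1]
    - [-1,0,0.2]
    - [-1,0,0.2]
  yaw: [0,0,0]

```text
time_s: 22.5
ee_pos: [0.4126, -0.0377, 0.2671]
tcp_rot: [3.141, -0.004, 0.103]
force: [6.4, 0.3, -3.4]
width: 0.0191
```

>>> servo_tool:
  claw: [0,0,0]
  dp:
    - [-0.5,0,0]
    - [-1,0,0]
    - [-1,0,0]
  yaw: [0,0,0]

```text
time_s: 22.8
ee_pos: [0.4124, -0.0377, 0.2672]
tcp_rot: [3.141, -0.006, 0.103]
force: [11.7, 1.6, -4.3]
width: 0.0191
```

Firm stop felt at 11.7 N, 16–17 mm after first touch, as described. Now I'll ease forward to centre the hook in the ring.

>>> servo_tool:
  claw: [0,0,0,0,0,0,0,0]
  dp:
    - [1,0,0]
    - [2,0,0]
    - [4,0,0]
    - [6,0,0]
    - [8,0,0]
    - [10,0,0]
    - [11,0,0]
    - [11,0,0]
  yaw: [0,0,0,0,0,0,0,0]

```text
time_s: 23.6
ee_pos: [0.421, -0.0367, 0.2666]
tcp_rot: [-3.142, 0.0, 0.103]
force: [-1.2, 0.1, -1.0]
width: 0.0195
```

```bash
python3 -c "
from h import *
crop('side','s13.png',200,100,340,220,5.5);crop('top','t13.png',280,70,380,170,6)
to(.5343,-.025,.26,.103)"
```

```text
now [ 0.4209 -0.0367  0.2666] [-3.142  0.     0.103] dp [114.   -0.    6.6] yaw -0.0 F [ 0.05  0.52 -0.65] M [ 0.077 -0.019  0.016] w 0.0193
```

View pics/s13.png

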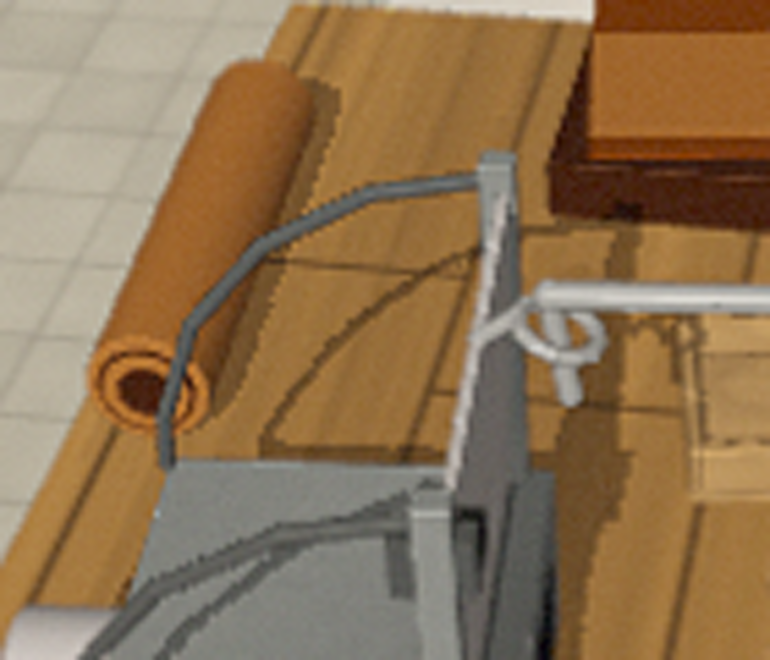

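View pics/t13.png

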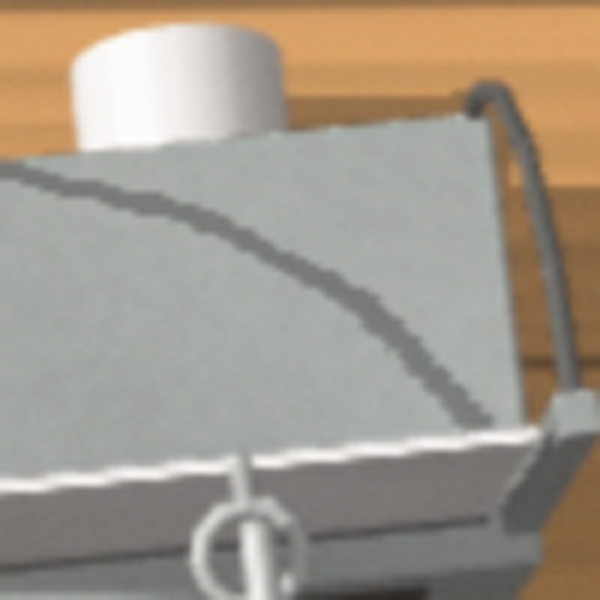

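The flap has stayed shut while the hook moved forward, so the catch holds. The hook is roughly centred in the ring, so I'll lift it out, shifting about 4 mm forward for its lean.

>>> servo_tool:
  claw: [0,0,0,0,0,0,0,0,0,0,0,0]
  dp:
    - [0,0,-2]
    - [0.5,0,-4]
    - [1,0,-6]
    - [1,0,-8]
    - [1.5,0,-11]
    - [2,0,-14]
    - [2.5,0,-17]
    - [3,0,-20]
    - [3,0,-22]
    - [3,0,-24]
    - [3,0,-24]
    - [3,0,-24]
  yaw: [0,0,0,0,0,0,0,0,0,0,0,0]

```text
time_s: 24.9
ee_pos: [0.4239, -0.0364, 0.2906]
tcp_rot: [-3.142, 0.0, 0.103]
force: [-0.8, -0.1, -2.0]
width: 0.0191
```

```bash
python3 -c "
from h import *
crop('side','s14.png',200,100,340,220,5.5)
to(.5343,-.025,.26,.103)"
```

```text
now [ 0.4239 -0.0364  0.2906] [-3.141  0.     0.103] dp [111.    0.   30.6] yaw -0.0 F [-0.11 -0.28 -1.88] M [-0.025  0.039 -0.007] w 0.0194
```

View pics/s14.png

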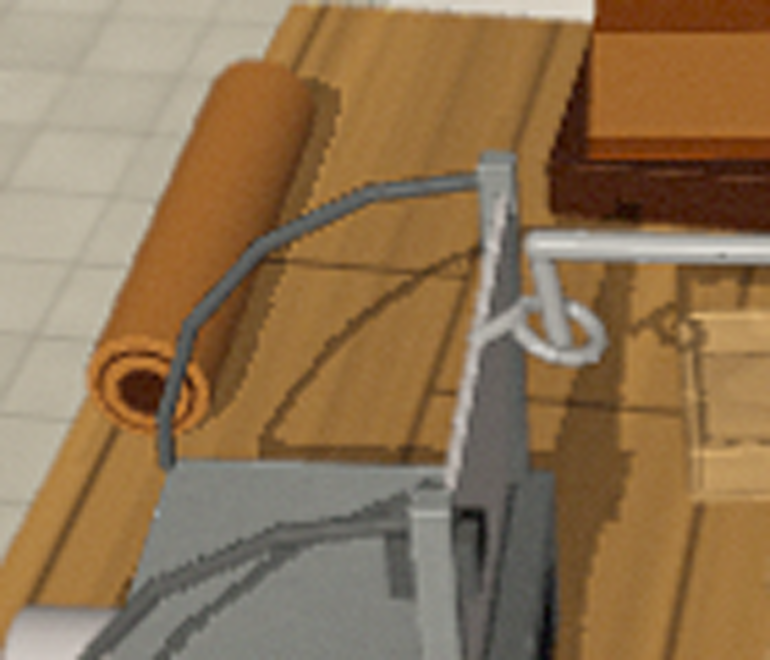

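The tip is level with the ring and centred, with no contact force. Lifting clear.

>>> servo_tool:
  claw: [0,0,0,0,0,0,0,0,0,0,0,0]
  dp:
    - [0,0,-3]
    - [0,0,-6]
    - [0,0,-9]
    - [0,0,-12]
    - [0,0,-16]
    - [0,0,-20]
    - [0,0,-26]
    - [0,0,-35]
    - [0,0,-46]
    - [0,0,-57]
    - [0,0,-65]
    - [0,0,-65]
  yaw: [0,0,0,0,0,0,0,0,0,0,0,0]

```text
time_s: 26.15
ee_pos: [0.4248, -0.0367, 0.3577]
tcp_rot: [3.14, -0.003, 0.103]
force: [0.8, -0.3, -1.8]
width: 0.0191
```

```bash
python3 -c "
from h import *
crop('side','s15.png',180,80,400,240,3.6)
to(.4783,.3473,.31,.124)"
```

```text
now [ 0.4244 -0.0365  0.3566] [ 3.141e+00 -2.000e-03  1.030e-01] dp [  93.  -376.2   46.6] yaw -0.021 F [ 0.36  0.46 -0.86] M [-0.005  0.034  0.001] w 0.019
```

View pics/s15.png

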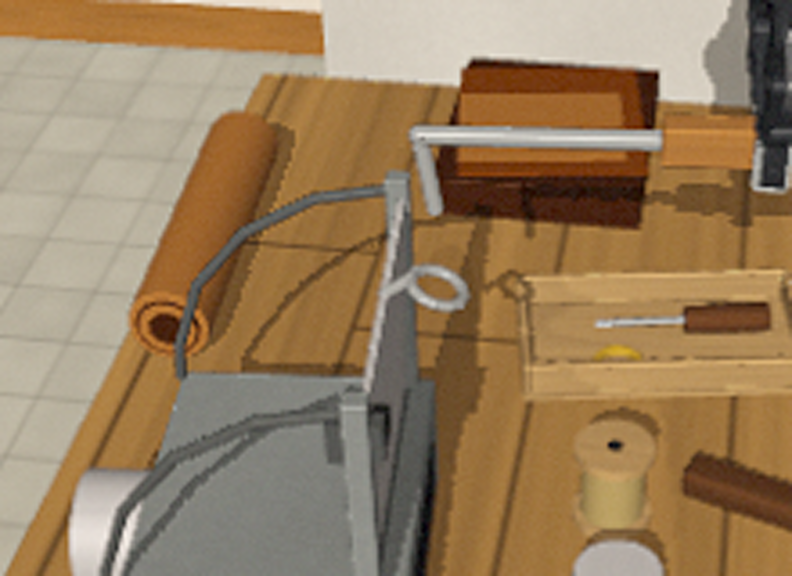

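Unhooked, and the flap is upright and holding. Returning to above the rest.

>>> servo_tool:
  claw: [0,0,0,0,0,0,0,0,0,0,0,0,0,0,0,0,0,0]
  dp:
    - [0,-5,0]
    - [0,-15,0]
    - [0,-40,0]
    - [0,-70,0]
    - [0,-100,0]
    - [5,-130,0]
    - [15,-160,0]
    - [25,-190,0]
    - [35,-220,0]
    - [45,-250,0]
    - [55,-280,0]
    - [65,-305,0]
    - [75,-330,0]
    - [83,-350,10]
    - [90,-365,25]
    - [93,-373,40]
    - [93,-376,46]
    - [93,-376,46]
  yaw: [0,0,0,-0.01,-0.021,-0.021,-0.021,-0.021,-0.021,-0.021,-0.021,-0.021,-0.021,-0.021,-0.021,-0.021,-0.021,-0.021]

```text
time_s: 28.0
ee_pos: [0.4765, 0.3468, 0.3075]
tcp_rot: [3.14, 0.004, 0.124]
force: [-0.0, 0.3, -2.2]
width: 0.0193
```

```bash
python3 -c "
from h import *
crop('side','s16.png',180,200,400,330,3.6);crop('side','s16b.png',180,100,340,240,4.5)
to(.4781,.3471,.12,.124)"
```

```text
now [0.4777 0.3467 0.31  ] [ 3.141 -0.     0.123] dp [  0.4  -0.3 190. ] yaw -0.001 F [ 0.96 -0.48 -1.3 ] M [ 0.025 -0.006  0.015] w 0.0195
```

View pics/s16.png

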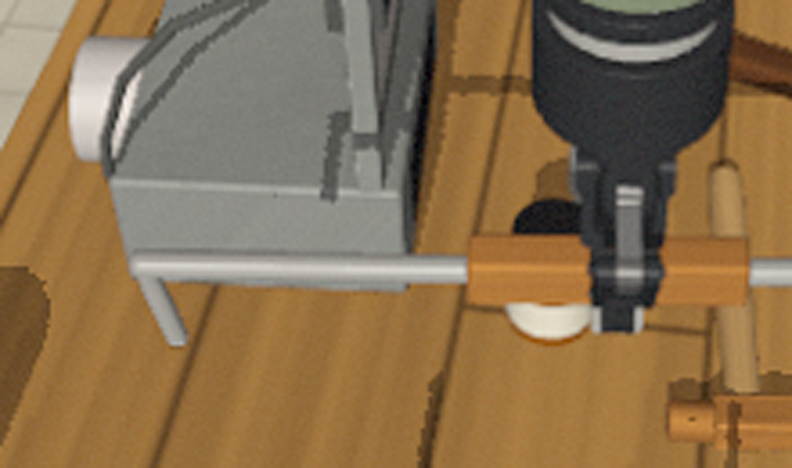

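View pics/s16b.png

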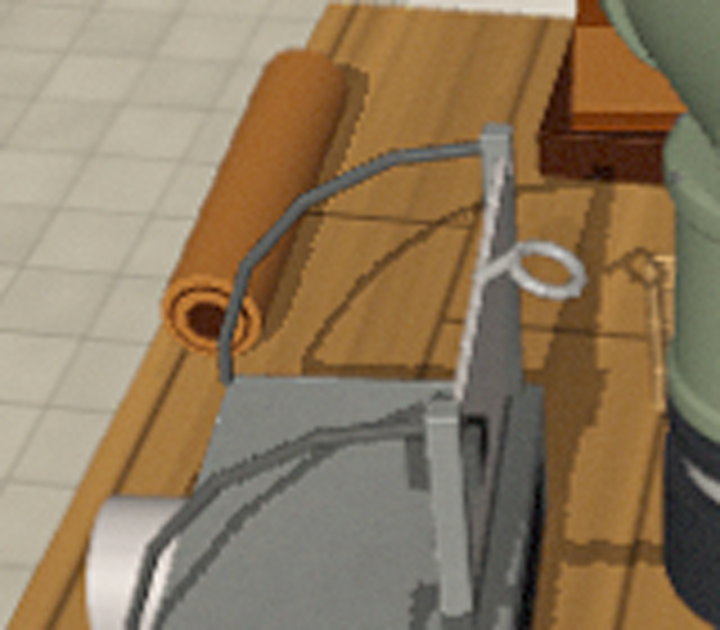

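Pole level and undisturbed in the grip; flap still shut. Lowering to just above seating.

>>> servo_tool:
  claw: [0,0,0,0,0,0,0,0,0,0,0,0,0]
  dp:
    - [0,0,15]
    - [0,0,40]
    - [0,0,70]
    - [0,0,100]
    - [0,0,130]
    - [0,0,160]
    - [0,0,185]
    - [0,0,205]
    - [0,0,220]
    - [0,0,232]
    - [0,0,240]
    - [0,0,240]
    - [0,0,240]
  yaw: [0,0,0,0,0,0,0,0,0,0,0,0,0]

```text
time_s: 29.4
ee_pos: [0.4785, 0.3475, 0.0704]
tcp_rot: [-3.141, -0.001, 0.124]
force: [-0.2, -0.3, -1.7]
width: 0.0194
```

```bash
python3 -c "
from h import *
crop('side','s17.png',210,280,430,400,3.6)
to(.4781,.3471,.0494,.124)"
```

```text
now [0.4788 0.3476 0.0708] [-3.141e+00 -2.000e-03  1.240e-01] dp [-0.7  0.5 21.4] yaw -0.0 F [-0.59 -0.37 -1.1 ] M [0.045 0.017 0.012] w 0.0194
```

View pics/s17.png

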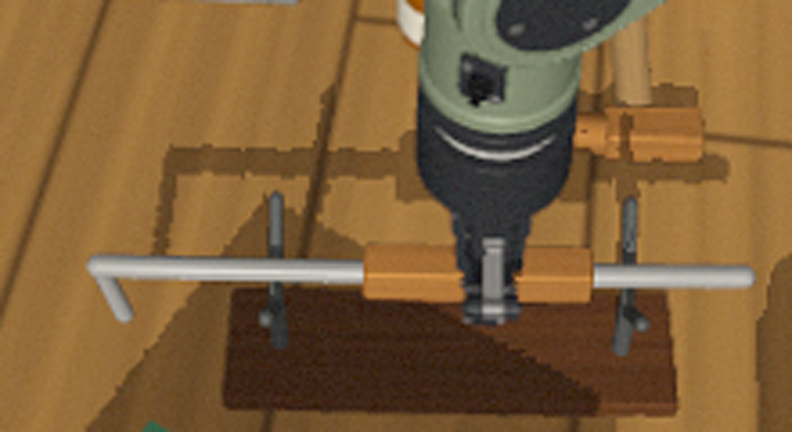

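>>> servo_tool:
  claw: [0,0,0,0,0,0,0,0]
  dp:
    - [-0.5,0.5,4]
    - [-0.5,0.5,8]
    - [-0.5,0.5,12]
    - [-0.5,0.5,15]
    - [-0.5,0.5,17]
    - [-0.5,0.5,19]
    - [-0.5,0.5,20]
    - [-0.5,0.5,20]
  yaw: [0,0,0,0,0,0,0,0]

```text
time_s: 30.25
ee_pos: [0.4775, 0.3469, 0.0498]
tcp_rot: [-3.141, -0.0, 0.124]
force: [-0.2, 0.6, -1.2]
width: 0.0191
```

>>> servo_tool:
  claw: [0,0,0]
  dp:
    - [0,0,1]
    - [0,0,1.5]
    - [0,0,1.5]
  yaw: [0,0,0]

```text
time_s: 30.55
ee_pos: [0.4777, 0.347, 0.0495]
tcp_rot: [-3.141, -0.001, 0.124]
force: [-2.9, -0.1, 5.6]
width: 0.0191
```

Seated: the rest now carries about 5 N. Opening.

>>> servo_tool:
  claw: [0.3,0.35,0.4,0.5,0.7,1,1,1,1,1,1]
  dp:
    - [0,0,0]
    - [0,0,0]
    - [0,0,0]
    - [0,0,0]
    - [0,0,0]
    - [0,0,0]
    - [0,0,0]
    - [0,0,0]
    - [0,0,0]
    - [0,0,0]
    - [0,0,0]
  yaw: [0,0,0,0,0,0,0,0,0,0,0]

```text
time_s: 31.65
ee_pos: [0.4775, 0.3466, 0.0482]
tcp_rot: [3.142, -0.0, 0.124]
force: [-0.7, -0.1, -0.4]
width: 0.0853
```

>>> servo_tool:
  claw: [1,1,1,1,1,1,1,1,1,1]
  dp:
    - [0,0,-5]
    - [0,0,-15]
    - [0,0,-30]
    - [0,0,-50]
    - [0,0,-80]
    - [0,0,-110]
    - [0,0,-135]
    - [0,0,-150]
    - [0,0,-150]
    - [0,0,-150]
  yaw: [0,0,0,0,0,0,0,0,0,0]

```text
time_s: 32.65
ee_pos: [0.4772, 0.3464, 0.198]
tcp_rot: [3.141, 0.0, 0.124]
force: [0.0, -0.3, -0.6]
width: 0.0852
```

```bash
python3 -c "
from h import *
crop('side','s18.png',180,100,430,400,2);crop('top','t18.png',100,60,500,320,2)
to(.4781,.3471,.0494,.124)"
```

```text
now [0.4763 0.346  0.1963] [3.14e+00 3.00e-03 1.24e-01] dp [  1.9  -0.9 146.9] yaw -0.0 F [ 0.18 -0.66 -0.63] M [-0.01   0.023 -0.009] w 0.0855
```

View pics/s18.png

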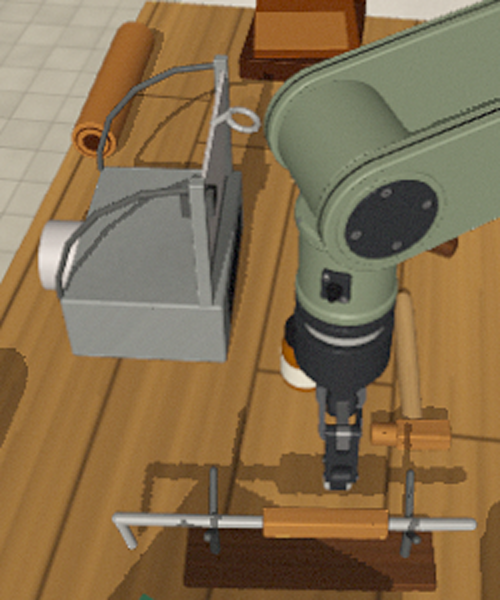

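View pics/t18.png

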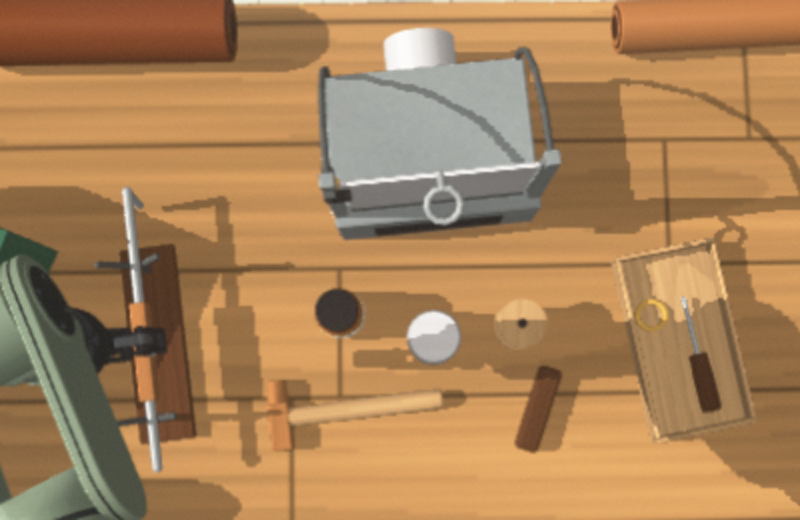

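The pole lies in both forks at its original pixels (handle 311.5–374, front end 238 in the side view). The flap is shut, the bystanders are in place and the arm is clear.

>>> servo_tool:
  claw: [1,1,1,1]
  dp:
    - [0,0,0]
    - [0,0,0]
    - [0,0,0]
    - [0,0,0]
  yaw: [0,0,0,0]

```text
time_s: 33.15
ee_pos: [0.4773, 0.3465, 0.1978]
tcp_rot: [3.141, 0.001, 0.124]
force: [1.6, -0.9, 0.5]
width: 0.0855
```

```bash
python3 -c "
from cell import bot
print(bot.hand_in())"
```

```text
the job is handed in; nothing more can be done
None
```

I drew the flap shut with the hook pole, laid the pole back in its rest, and handed in at about 33 s; no verdict is reported. The catch resisted with about 7 N. The firm stop came about 16–17 mm after first touch, where I pulled to about 12 N, the highest force read, well under 20 N.

- **Flap:** it stayed upright after I slackened the hook, after I lifted it out of the ring, and in the last pictures.
- **Pole:** it lies in both forks with the hook down, back at its starting place to within about a pixel in the side view.
- **Everything else:** the bystanders look unmoved in the last top picture, judged by eye. The open gripper stands about 150 mm above the pole, touching nothing.

No check failed or disagreed. The last wrist force reading, about 2 N with nothing touched, was slightly above the usual noise.

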